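Bring the silver bead in front of the loupe

ROBOT

A 7-joint arm with a two-finger parallel gripper is mounted at the origin on the work surface. World frame = base frame: x ahead of the robot, y to its left, z up, the work surface at z = 0. Lengths are in m, angles in rad, forces in N, time in s.
With the tool pointing down it reaches from about 0.4 to 0.85 m from the base axis. Payload 6.9 kg.
Tool frame: the origin (TCP) lies at the very end of the fingers, on their centre line; the grasp point (between the pads) lies 19 mm behind it; z points along the fingers, y is the line along which they close (so a half turn about z gives the same grasp; the last joint's range is limited). The gripper opens to 85 mm and grips with 20 to 120 N. Pads are 22 mm wide; open, the fingers measure 114 mm over their backs; the gripper's body (76 mm by 85 mm) begins 54 mm behind the grasp point. The pads swing forward as they close: fully open they stand 13 mm farther back than shut.
Start: joints at [-1.232, 0.507, -0.238, 1.5, 0.126, 1.149, -0.155], TCP at [0.144, 0.608, 0.231] pointing down, gripper open.
Joint ranges: [-3.08, 3.08], [-0.24, 2.05], [-1.43, 1.35], [0, 2.5], [-1.52, 4.66], [0.17, 1.96], [-2.89, 2.89]. Speed limits (rad/s): [2.39, 2.39, 3.14, 3.14, 3.14, 3.14, 3.14].

INTERFACE

Orientations are given as a unit quaternion [w, x, y, z].
In Python, from rig import ctrl gives the robot as it stands.
- The arm moves only by the shell command python3 shift.py 'ROWS' [OPENING] [FORCE]. ROWS is a JSON object whose key "increments" holds a list of rows, 1 to 12 of them, each of 6 numbers: dx, dy, dz in m, then a rotation vector rx, ry, rz in rad; each row is the pose to reach, as a shift and turn from the pose commanded when the command began, along the tool's axes at that moment; what a row does not reach only later rows make up. A row lasts 1/8 s, in which the tool goes at most 0.0625 m and 0.188 rad, less where a joint would pass 70% of its speed; a pose out of reach is approached as far as the arm can. OPENING is the finger opening in m, set as the command begins (- or left out keeps the last). The fingers move at their own pace and stop on an object; FORCE is the grip in N (left out, the last holds). Time passes only in rows, so rows that do not move let the fingers close. It prints the time, the measured TCP pose, the force, the opening and the grip force at its end. Input that does not fit is refused with a message, and nothing moves.
- ctrl.sense(): the state, without advancing time (a new reading comes with each control period).
- ctrl.camera(name): name is "scene" or "side" or "wrist"; returns a dict with "image" (384x512x3 uint8, red, green, blue), "intrinsics" (3x3 intrinsics, pixels), "cam_to_world" (4x4, takes a point from camera to world coordinates). Camera axes: x right, y down, z forward; pixel columns grow to the right and rows downward; lengths in m; the calibration is good to about 2 mm. A picture is of the moment at which its call begins. There is no depth.
- ctrl.close_job(): hands the job in; it is judged then, once.
The state is a dict: "time_s": time; "joint_positions": joint angles; "qd": joint speeds; "joint_torque": joint torques, N m; "tool_pos": TCP position; "orientation": TCP orientation; "force": force on the tool from outside, world axes, zero at the start; "wrist_torque": the same for the moment, N m; "grip_width": finger opening in m; "gripper_force": force on a finger pad.
Only numpy, scipy, OpenCV 4.12 (cv2) and the standard library are available. Lean on these libraries where they do the work, as an engineer would, in place of code of your own. Each camera call takes 0.05 s, during which the arm holds its last target. There are 200 camera calls.

TASK

On the jeweller's bench, pick the round silver bead out of the pocket tray and set it in the nest of the spring slide while the slide is at rest. Then pull the slide out by its knob until the bead stands centred in front of the loupe, at the brass pointer, and keep it there: the program finishes while the gripper still holds the slide steady against its spring. Leave the other three silver pieces standing in their pockets.

Things in the scene. Friction and masses are not known exactly. Their poses are not given: they have to be found in the camera images.
- bead_center (a point): The centre of the polished silver ball to be loaded: diameter 18 mm, about 31 g. It rests in one of the tray's four pockets, with about 2 mm of play. It is the only ball; which pocket it is in varies. Only the position counts, the ball may roll.
- tray: Dark wooden pocket tray, fixed, 115 x 115 x 18 mm high. Origin: centre of its underside; x, y along its sides, z up. Four round pockets at x = +-26, y = +-26 mm, 19 mm wide, 3 mm deep (floor 15 mm above the underside), a silver piece standing in each. The ball's centre is 24 mm above the underside, 6 mm above the tray's top.
- rod: Upright silver cylinder in the tray, 11 mm across, 20 mm high; origin at the centre of its underside, z along it, up. To be left standing in its pocket.
- bar: Upright square silver bar in the tray, 11 x 11 mm, 16 mm high; origin at the centre of its underside, z up. To be left standing in its pocket.
- cone: Silver cone in the tray, base 16 mm across, 17 mm high, point up; origin at the centre of its base, z up. To be left standing in its pocket.
- stage: Viewing stage, fixed: grey base plate 270 x 120 x 12 mm (x -155 to +115, y -50 to +70 mm) with two low rails (tops 26 mm up) along its x axis. Origin: on its underside below the slide's centre line. Its -x axis is the direction in which the slide is pulled out, its +y side carries the loupe, z is up.
- slide: Steel slide between the rails, 170 x 30 mm, top 28 mm above the stage's underside, axes parallel to the stage's. At rest, against its stop, its origin is at the stage's origin; it pulls out along the stage's -x, up to 100 mm. A spring draws it back whenever it is let go: 3 N at rest, growing by 70 N/m (8 N at 70 mm).
- slide_knob (a point): Grip point of the slide's upright knob, 64 mm above the stage's underside: a black cylinder 18 mm across, from 40 to 80 mm above the underside, on a 12 mm neck. It is on the slide's centre line 65 mm from the slide's origin towards -x, 130 mm from the nest, free on all sides and above.
- slide_nest (a point): Where the bead's centre is when seated in the nest, 41.7 mm above the stage's underside; moves with the slide. The nest is a brass block 28 x 28 mm on the slide's centre line, 65 mm from its origin towards +x, top 36 mm above the underside, with a round hole 14 mm across, 5 mm deep; the bead sits on the hole's rim, sunk 3.3 mm.
- view (a point): Where the bead's centre must come: on the loupe's axis, over the slide's centre line; axes as the stage's. The loupe, fixed, is a level black barrel 29 mm across, along the stage's y from 22 to 68 mm, top 56 mm up, with a brass line along its top and a brass pointer at its foot. Its place along the stage varies: 35 to 70 mm from the nest at rest, towards -x.
- bead: The same silver ball as a body; its origin lies on its surface and turns with it: use bead_center for its place.

How it is judged:
By the outcome, as a careful person would: the job done as asked, in the order asked, and still so for the second after the job is handed in, while the arm keeps its last pose, push and grip.
It also fails if it takes over 58 s, if anything falls off the work surface, if the arm or the gripper's body presses on something with over 40 N, if the wrist force passes 120 N, or if a joint passes its speed limit or range.

## Working session

There is one attempt and no reset: what is moved stays moved. The work goes in short steps, Python scripts to look and compute and a shell command to move; the robot and the scene stay as the last step left them, time stands still between calls to the robot, and variables do not carry over. Pictures are saved under pics/ and viewed, at most 10 in all, crops included, and the job is handed in when it is done.

```bash
ls; mkdir -p pics
python3 - <<'E'
from rig import ctrl
import cv2,numpy as np
s=ctrl.sense();print(s)
for n in ["scene","side","wrist"]:
    c=ctrl.camera(n);cv2.imwrite(f"pics/{n}0.png",c["image"][...,::-1]);print(n,c["intrinsics"].tolist(),np.round(c["cam_to_world"],4).tolist())
a=[cv2.imread(f"pics/{n}0.png") for n in ["scene","side"]]
E
```

```text
pics
rig.py
shift.py
{'time_s': 0.0, 'joint_positions': array([-1.23252195,  0.50833047, -0.23750414,  1.50113331,  0.12567567,
        1.14891223, -0.15480297]), 'qd': array([ 0.00027077, -0.00059463, -0.00086355, -0.00199705,  0.0015717 ,
        0.0012795 ,  0.00084124]), 'joint_torque': array([ 1.16153369e-03, -6.20577407e+01, -2.18674242e+00, -2.49660087e+01,
        1.25221984e-02,  1.15448571e-02, -7.08766422e-06]), 'tool_pos': array([0.1441365 , 0.60762965, 0.23043337]), 'orientation': array([-9.22303517e-05,  1.16131328e-01,  9.93233460e-01, -8.94301606e-04]), 'force': array([-0.02015177,  0.38639829,  0.09006095]), 'wrist_torque': array([-0.02398756, -0.02817842, -0.03443539]), 'gripper_force': 0.0, 'grip_width': 0.08551872747532349}
scene [[478.03911379827395, 0.0, 265.963775512682], [0.0, 478.03911379827395, 199.62932626369022], [0.0, 0.0, 1.0]] [[-0.8147, 0.4074, -0.4127, 0.8918], [0.5798, 0.5819, -0.5703, 0.4445], [0.0078, -0.7039, -0.7103, 0.616], [0.0, 0.0, 0.0, 1.0]]
side [[347.88040578107456, 0.0, 253.0922067107444], [0.0, 347.88040578107456, 187.41394269601136], [0.0, 0.0, 1.0]] [[-0.9925, -0.0818, 0.0913, 0.5166], [-0.1222, 0.6002, -0.7905, 0.5548], [0.0099, -0.7957, -0.6056, 0.4511], [0.0, 0.0, 0.0, 1.0]]
wrist [[289.2566833949232, 0.0, 255.12362127232078], [0.0, 289.2566833949232, 199.08398457516546], [0.0, 0.0, 1.0]] [[0.2307, 0.9286, 0.2907, 0.0688], [0.973, -0.2194, -0.0713, 0.626], [-0.0024, 0.2993, -0.9541, 0.3734], [0.0, 0.0, 0.0, 1.0]]
```
View pics/scene0.png

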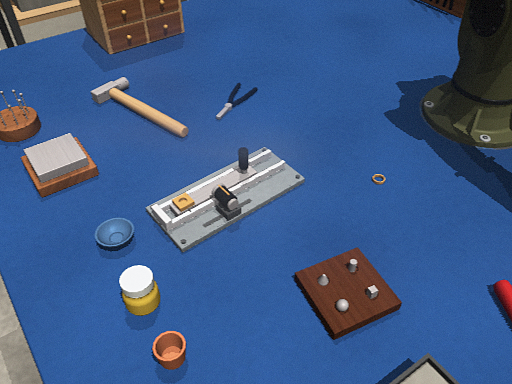

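View pics/side0.png

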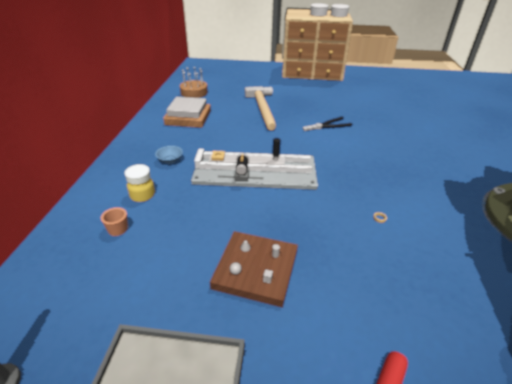

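View pics/wrist0.png

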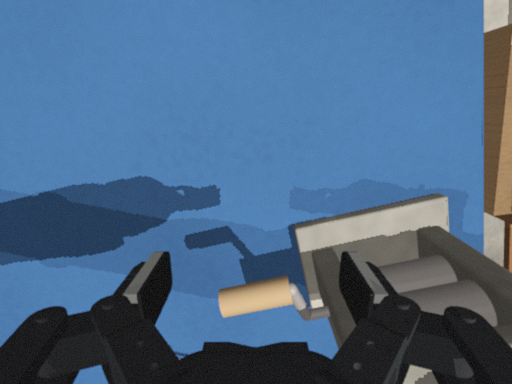

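Scene: the ball is at (342,305), the cone at (323,279), the rod at (353,264) and the bar at (372,291). The nest is at (182,202), the knob top at (243,152) and the loupe at (227,200). In the side view the ball is at (235,268), the nest at (217,155) and the knob at (277,147). The wrist camera only sees empty table and a box.

Create h.py:
```python
from rig import ctrl
import cv2,numpy as np
from scipy.spatial.transform import Rotation as R
def rays(c,px):
    px=np.atleast_2d(px).astype(float);K=c["intrinsics"];T=c["cam_to_world"]
    d=np.c_[(px-K[:2,2])/[K[0,0],K[1,1]],np.ones(len(px))]@T[:3,:3].T
    return T[:3,3],d/np.linalg.norm(d,axis=1)[:,None]
def plane(c,px,z):
    o,d=rays(c,px);return o+d*((z-o[2])/d[:,2])[:,None]
def tri(obs):  # [(cam,pixel)...] -> point, residuals mm
    A=0;b=0;L=[]
    for c,p in obs:
        o,d=rays(c,p);P=np.eye(3)-np.outer(d[0],d[0]);A=A+P;b=b+P@o;L.append((o,P))
    x=np.linalg.solve(A,b);return x,[round(1e3*np.linalg.norm(P@(x-o)),1) for o,P in L]
def proj(c,X):
    T=np.linalg.inv(c["cam_to_world"]);q=c["intrinsics"]@(T[:3,:3]@np.asarray(X)+T[:3,3]);return q[:2]/q[2]
def tool(dw):  # world shift -> tool axes
    w,x,y,z=ctrl.sense()["orientation"];return R.from_quat([x,y,z,w]).inv().apply(dw)
def save(c,n): np.savez("pics/"+n+".npz",**c);cv2.imwrite(f"pics/{n}.png",c["image"][...,::-1])
```

Run:
```python
from h import *
a=ctrl.camera("scene");b=ctrl.camera("side");save(a,"s1");save(b,"d1")
for n,p,q in [("bead",(342,305),(235,268)),("cone",(323,279),(245.5,246)),("rod",(353,264),(276,250)),("bar",(372,291),(267.5,276)),("nest",(182,202),(217,155.5)),("knobtop",(243,151),(277,140)),("loupe",(227,194),(242,160))]:
    x,r=tri([(a,p),(b,q)]);print(n,x.round(4),r)
# tray quad in scene
hsv=cv2.cvtColor(a["image"],cv2.COLOR_RGB2HSV)
m=((hsv[...,0]<15)&(hsv[...,1]>90)&(hsv[...,2]<150)).astype(np.uint8);m[:240]=0;m[345:]=0;m[:,:280]=0;m[:,415:]=0
m=cv2.morphologyEx(m,cv2.MORPH_CLOSE,np.ones((9,9)))
c=max(cv2.findContours(m,0,2)[0],key=cv2.contourArea);print(cv2.approxPolyDP(c,5,True)[:,0].tolist())
print(ctrl.sense()["time_s"])
```

```text
bead [0.5831 0.2063 0.0252] [np.float64(0.9), np.float64(0.9)]
cone [0.5739 0.1541 0.0208] [np.float64(1.0), np.float64(1.0)]
rod [0.5224 0.163  0.0281] [np.float64(1.1), np.float64(1.1)]
bar [0.5315 0.2142 0.025 ] [np.float64(1.4), np.float64(1.4)]
nest [ 0.6745 -0.0997  0.033 ] [np.float64(1.2), np.float64(1.2)]
knobtop [ 0.5422 -0.1092  0.0771] [np.float64(0.4), np.float64(0.4)]
loupe [ 0.6111 -0.0546  0.0542] [np.float64(0.1), np.float64(0.1)]
[[357, 248], [295, 273], [333, 339], [400, 305]]
0.25
```

```bash
python3 shift.py '{"increments":[[-0.45, -0.29, 0.03, 0, 0, 0], [-0.45, -0.29, 0.03, 0, 0, 0], [-0.45, -0.29, 0.03, 0, 0, 0], [-0.45, -0.29, 0.03, 0, 0, 0], [-0.45, -0.29, 0.03, 0, 0, 0], [-0.45, -0.29, 0.03, 0, 0, 0], [-0.45, -0.29, 0.03, 0, 0, 0], [-0.45, -0.29, 0.03, 0, 0, 0], [-0.45, -0.29, 0.03, 0, 0, 0], [-0.45, -0.29, 0.03, 0, 0, 0], [-0.45, -0.29, 0.03, 0, 0, 0], [-0.45, -0.29, 0.03, 0, 0, 0]]}' 0.036 40
python3 -c "
from h import *
save(ctrl.camera('wrist'),'w1')"
python3 shift.py '{"increments":[[-0.07, 0, 0.03, 0, 0, 0], [-0.07, 0, 0.03, 0, 0, 0], [-0.07, 0, 0.03, 0, 0, 0], [-0.07, 0, 0.03, 0, 0, 0]]}'
python3 -c "
from h import *
save(ctrl.camera('wrist'),'w2')
a=cv2.imread('pics/w1.png');b=cv2.imread('pics/w2.png')
cv2.imwrite('pics/w12.png',cv2.resize(np.vstack([a,b]),(400,600)) if 0 else np.hstack([a[:,56:456],b[:,56:456]]))
print(ctrl.sense()['time_s'])"
```

```text
time_s: 1.75
tool_pos: [0.5143, 0.2236, 0.2014]
orientation: [-0.0, 0.115, 0.993, 0.0]
force: [-0.2, -0.0, 0.1]
grip_width: 0.036
gripper_force: 0.0
time_s: 2.3
tool_pos: [0.5821, 0.2072, 0.1718]
orientation: [-0.0, 0.115, 0.993, 0.0]
force: [0.7, -0.0, 0.1]
grip_width: 0.0359
gripper_force: 0.0
2.35
```

View pics/w12.png

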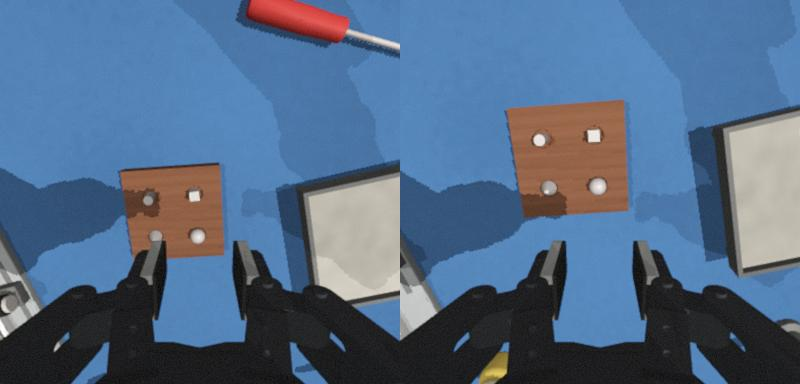

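Both views show the tray: the ball is at about (254,236) in w1 and (253,186) in w2, in full-image pixels. The cone is beside it, the rod and bar are above, and the fingers are clear of all of them.

```bash
cat >> h.py <<'E'
def blob(c,p,r,f):  # mask f(hsv) near pixel p -> enclosing circle of the nearest contour
    h=cv2.cvtColor(c["image"],cv2.COLOR_RGB2HSV).astype(int);m=f(h).astype(np.uint8)
    w=np.zeros_like(m);cv2.circle(w,tuple(int(v) for v in p),r,1,-1)
    cs=cv2.findContours(m*w,0,2)[0];k=max(cs,key=cv2.contourArea)
    M=cv2.moments(k);return np.array([M["m10"]/M["m00"],M["m01"]/M["m00"]]),cv2.minEnclosingCircle(k),cv2.contourArea(k)
E
python3 - <<'E'
from h import *
a=np.load("pics/w1.npz");b=np.load("pics/w2.npz");s=np.load("pics/s1.npz");d=np.load("pics/d1.npz")
f=lambda h:(h[...,1]<75)&(h[...,2]>70)
o=[]
for c,p,r in [(a,(254,236),14),(b,(253,186),16),(s,(342,305),11),(d,(235,268),9)]:
    g,e,ar=blob(c,p,r,f);print(g.round(1),e,ar);o.append((c,e[0]))
for k in [(0,1),(2,3),(0,1,2,3)]:
    x,r=tri([o[i] for i in k]);print(k,x.round(4),np.array(r))
for c,p in o: print(plane(c,p,.024).round(4))
for c,p in [(a,(204+0,200)),(a,(250,196)),(b,(596-400,139)),]: pass
E
```

```text
[253.2 235.5] ((253.1879425048828, 235.55673217773438), 7.684791088104248) 166.0
[253.4 185.9] ((253.38636779785156, 185.77272033691406), 8.985992431640625) 226.5
[342.3 304.4] ((342.0, 304.5), 6.265082359313965) 102.5
[235.1 267.8] ((235.0208282470703, 267.8125), 6.271248817443848) 108.0
(0, 1) [0.5806 0.2057 0.0246] [0.1 0.1]
(2, 3) [0.5829 0.2061 0.0258] [1.1 1.1]
(0, 1, 2, 3) [0.5818 0.2053 0.0238] [0.7 0.9 1.1 1.9]
[[0.5809 0.2055 0.024 ]]
[[0.5808 0.2057 0.024 ]]
[[0.5812 0.2043 0.024 ]]
[[0.5836 0.2059 0.024 ]]
```

The ball comes out at (0.581, 0.2055, 0.0246). The expected height is 0.024, so it fits. Next I'll descend and grip it near the fingertips.

```bash
python3 shift.py '{"increments":[[0.001, -0.002, 0.05, 0, 0, 0], [0.001, -0.002, 0.10, 0, 0, 0], [0.001, -0.002, 0.125, 0, 0, 0], [0.001, -0.002, 0.14, 0, 0, 0], [0.001, -0.002, 0.147, 0, 0, 0], [0.001, -0.002, 0.151, 0, 0, 0], [0.001, -0.002, 0.151, 0, 0, 0], [0.001, -0.002, 0.151, 0, 0, 0]]}' 0.036
python3 -c "
from h import *
c=ctrl.camera('wrist');save(c,'w3');cv2.imwrite('pics/w3c.png',cv2.resize(c['image'][180:384,130:380,::-1],None,fx=2,fy=2))"
```

```text
time_s: 3.35
tool_pos: [0.5823, 0.2044, 0.021]
orientation: [0.001, 0.116, 0.993, 0.0]
force: [0.1, 0.2, -0.5]
grip_width: 0.0361
gripper_force: 0.0
```

View pics/w3c.png

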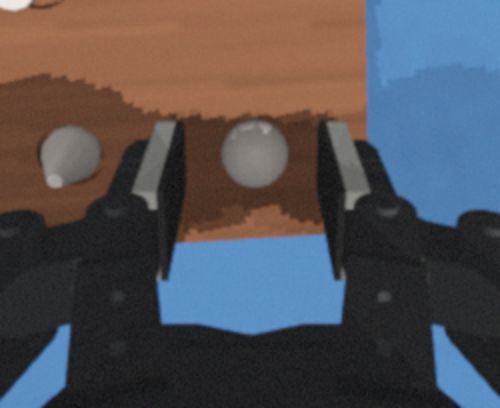

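The ball is centred between the pads at crop (255,155), and the cone is clear of the left finger. I'll close, then lift a little to check the grip.

```bash
python3 shift.py '{"increments":[[0.001, 0, 0, 0, 0, 0], [0.001, 0, 0, 0, 0, 0], [0.001, 0, 0, 0, 0, 0], [0.001, 0, 0, 0, 0, 0], [0.001, 0, 0, 0, 0, 0], [0.001, 0, 0, 0, 0, 0], [0.001, 0, 0, 0, 0, 0], [0.001, 0, 0, 0, 0, 0]]}' 0.010 35
python3 shift.py '{"increments":[[0.001, 0, -0.01, 0, 0, 0], [0.001, 0, -0.03, 0, 0, 0], [0.001, 0, -0.06, 0, 0, 0], [0.001, 0, -0.09, 0, 0, 0], [0.001, 0, -0.1, 0, 0, 0], [0.001, 0, -0.1, 0, 0, 0], [0.001, 0, -0.1, 0, 0, 0]]}'
python3 -c "
from h import *
c=ctrl.camera('wrist');save(c,'w4');s=ctrl.camera('scene');save(s,'s4');d=ctrl.camera('side');save(d,'d4')
cv2.imwrite('pics/w4c.png',np.hstack([cv2.resize(c['image'][180:384,130:380,::-1],(400,326)),cv2.resize(s['image'][170:333,230:430,::-1],(400,326))]))"
```

```text
time_s: 4.4
tool_pos: [0.581, 0.2047, 0.0205]
orientation: [0.0, 0.116, 0.993, 0.0]
force: [-0.5, 0.8, 5.6]
grip_width: 0.015
gripper_force: 34.2
time_s: 5.28
tool_pos: [0.5791, 0.2044, 0.119]
orientation: [-0.001, 0.116, 0.993, -0.001]
force: [0.4, 0.1, -0.6]
grip_width: 0.0151
gripper_force: 34.2
```

View pics/w4c.png

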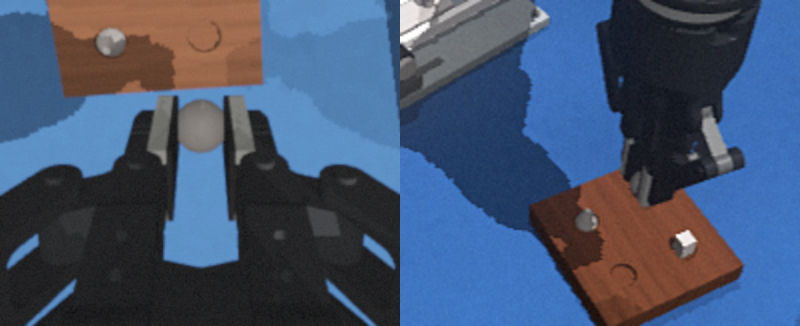

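The ball is in hand and its pocket is empty; the cone and bar are standing, and the rod is hidden behind the finger. Now I'll carry the ball towards the nest and look at it from two places.

```bash
python3 shift.py '{"increments":[[0, 0, -0.05, 0, 0, 0], [-0.225, -0.274, -0.07, 0, 0, 0], [-0.225, -0.274, -0.07, 0, 0, 0], [-0.225, -0.274, -0.07, 0, 0, 0], [-0.225, -0.274, -0.07, 0, 0, 0], [-0.225, -0.274, -0.07, 0, 0, 0], [-0.225, -0.274, -0.07, 0, 0, 0], [-0.225, -0.274, -0.07, 0, 0, 0], [-0.225, -0.274, -0.07, 0, 0, 0], [-0.225, -0.274, -0.07, 0, 0, 0]]}'
python3 -c "
from h import *
save(ctrl.camera('wrist'),'w5')"
python3 shift.py '{"increments":[[0.05, 0.03, 0.01, 0, 0, 0], [0.05, 0.03, 0.01, 0, 0, 0], [0.05, 0.03, 0.01, 0, 0, 0], [0.05, 0.03, 0.01, 0, 0, 0]]}'
python3 -c "
from h import *
save(ctrl.camera('wrist'),'w6')
a=cv2.imread('pics/w5.png');b=cv2.imread('pics/w6.png')
cv2.imwrite('pics/w56.png',np.hstack([a[:,56:456],b[:,56:456]]))
w=np.load('pics/w4.npz')['image'].mean(2).astype(int)
print(w[230:290,255],w[258,225:290])
print(ctrl.sense()['time_s'])"
```

```text
time_s: 6.68
tool_pos: [0.7354, -0.1116, 0.1901]
orientation: [-0.0, 0.115, 0.993, 0.001]
force: [0.3, -0.4, -0.5]
grip_width: 0.0147
gripper_force: 34.3
time_s: 7.22
tool_pos: [0.695, -0.0738, 0.1811]
orientation: [0.001, 0.116, 0.993, -0.0]
force: [0.0, -0.2, -0.3]
grip_width: 0.0148
gripper_force: 34.3
[109 105 107 103 111 139 147 148 147 147 148 137 113 102 106 111 116 116
 117 119 122 122 125 127 127 130 133 136 135 136 137 136 138 135 135 130
 131 128 129 126 122 121 120 117 110 124 142 149 148 146 149 147 148 148
 148 148 147 148 147 147] [ 99 112 109 108 106 111 109 110 110 107  89  42  23  26  25  38  83 113
 118 118 119 126 126 127 132 128 131 131 129 134 135 136 136 132 132 131
 133 127 124 125 120 121 118 116  99  46  26  30  28  40  94 127 123 120
 126 120 124 123 125 122 119  83  37  42  36]
7.275
```

View pics/w56.png

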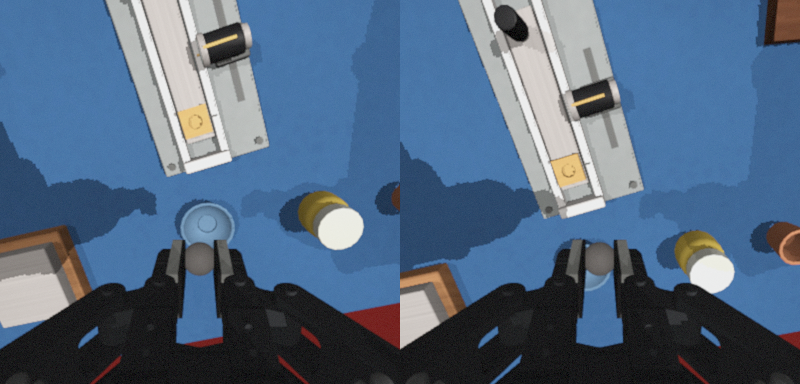

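The nest hole is at about (252,121) in w5 and (223,170) in w6. The loupe's brass line is at (278,43) and (246,99), and the knob top in w6 is at about (163,16).

Run:
```python
from h import *
a=np.load("pics/w5.npz");b=np.load("pics/w6.npz");s=np.load("pics/s1.npz");d=np.load("pics/d1.npz")
br=lambda h:(h[...,0]>12)&(h[...,0]<32)&(h[...,1]>90)&(h[...,2]>110)
def hole(c,p):
    g=cv2.cvtColor(c["image"],cv2.COLOR_RGB2GRAY).astype(int);p=np.array(p);sub=g[p[1]-11:p[1]+12,p[0]-11:p[0]+12]
    m=sub<np.median(sub)-18;ys,xs=np.nonzero(m);print(np.array2string(sub[::2,::2],max_line_width=200)) if 0 else 0
    return p-11+[xs.mean(),ys.mean()],m.sum()
res={}
for n,pts in {"nestblock":[(a,(252,121),28),(b,(223,170),28),(s,(182,202),16),(d,(217,155),11)],"line":[(a,(278,43),24),(b,(246,99),24)]}.items():
    o=[]
    for c,p,r in pts:
        g,e,ar=blob(c,p,r,br);o.append((c,g));print(n,g.round(1),ar, plane(c,g,.036 if n[0]=='n' else .056).round(4))
    x,r=tri(o[:2]);print(n,"wrist tri",x.round(4),r)
    if len(o)>2: print(tri(o)[0].round(4),tri(o[2:])[0].round(4))
h=[hole(a,(252,121)),hole(b,(223,170))];print(h,[plane(c,q[0],.036).round(4) for c,q in zip((a,b),h)],tri([(a,h[0][0]),(b,h[1][0])]))
# brass line direction
for c,p in [(a,(278,43)),(b,(246,99))]:
    hh=cv2.cvtColor(c["image"],cv2.COLOR_RGB2HSV).astype(int);m=br(hh);w=np.zeros(m.shape,np.uint8);cv2.circle(w,p,24,1,-1)
    ys,xs=np.nonzero(m&(w>0));P=plane(c,np.c_[xs,ys],.056)[:,:2];u=np.linalg.svd(P-P.mean(0))[2][0];print("line dir",np.degrees(np.arctan2(u[1],u[0])),np.ptp(P@u))
# ball in tool frame (w4: row 241.5..275, col 255)
c=np.load("pics/w4.npz");o,dd=rays(c,(255,258.3));t=np.array([.5791,.2044,.119])
for z in (.153,.157,.161):
    X=o+dd[0]*z/(dd[0]@c["cam_to_world"][:3,2]);print("ball-TCP",((X-t)*1e3).round(1), tool(X-t).round(4))
# knob in wrist view: dark
k=lambda h:(h[...,2]<70)
g,e,ar=blob(b,(165,22),30,k);print("knob w6",g,e,ar)
for c,p,r in [(s,(243,158),14),(d,(277,147),12)]:
    hh=cv2.cvtColor(c["image"],cv2.COLOR_RGB2HSV)[...,2]<60;w=np.zeros(hh.shape,np.uint8);cv2.circle(w,p,r,1,-1);ys,xs=np.nonzero(hh&(w>0));print("knob",xs.mean(),xs.min(),xs.max(),ys.min(),ys.max())
```

```text
nestblock [250.7 121.1] 744.5 [[ 0.6705 -0.1009  0.036 ]]
nestblock [223.9 169.7] 717.0 [[ 0.6702 -0.1004  0.036 ]]
nestblock [183.3 201.4] 216.0 [[ 0.6722 -0.0983  0.036 ]]
nestblock [217.7 155.6] 69.5 [[ 0.6719 -0.0929  0.036 ]]
nestblock wrist tri [ 0.6706 -0.1009  0.0332] [np.float64(0.0), np.float64(0.0)]
[ 0.6715 -0.1008  0.0321] [ 0.6724 -0.0986  0.0338]
line [276.8  40.8] 127.0 [[ 0.6102 -0.0631  0.056 ]]
line [245.1  99.2] 115.0 [[ 0.6104 -0.0627  0.056 ]]
line wrist tri [ 0.6103 -0.0629  0.0554] [np.float64(0.2), np.float64(0.2)]
[(array([253.26415094, 120.58490566]), np.int64(53)), (array([221.4375, 173.    ]), np.int64(64))] [array([[ 0.6706, -0.0982,  0.036 ]]), array([[ 0.6729, -0.1038,  0.036 ]])] (array([ 0.66887003, -0.09863095,  0.06194303]), [np.float64(1.1), np.float64(1.1)])
line dir -86.0972445476069 0.02954497403306776
line dir -86.29783033624899 0.029800865460362577
ball-TCP [-1.8  0.4  6.2] [ 0.0018 -0.     -0.0062]
ball-TCP [ 0.1 -0.1  2.7] [-0.0002 -0.0001 -0.0027]
ball-TCP [ 2.  -0.5 -0.9] [-0.0021 -0.0001  0.0009]
knob w6 [166.74654696  23.0536372 ] ((167.0, 23.5), 21.00605010986328) 724.0
knob 243.24489795918367 239 247 159 169
knob 275.97435897435895 274 278 139 155
```

The points agree with each other: the nest is at (0.6705, -0.1007), stage yaw is about 3.8°, the pull is about 57.6 mm, and the knob is at (0.541, -0.109). Next I'll lower the ball onto the nest.

```bash
python3 shift.py '{"increments":[[0.0175, -0.032, 0.03, 0, 0, 0], [0.0175, -0.032, 0.07, 0, 0, 0], [0.0175, -0.032, 0.1, 0, 0, 0], [0.0175, -0.032, 0.12, 0, 0, 0], [0.0175, -0.032, 0.133, 0, 0, 0], [0.0175, -0.032, 0.133, 0, 0, 0], [0.0175, -0.032, 0.133, 0, 0, 0], [0.0175, -0.032, 0.133, 0, 0, 0]]}'
python3 -c "
from h import *
for i in range(3):print(ctrl.sense()['tool_pos'],ctrl.sense()['force'])"
python3 shift.py '{"increments":[[0, 0, 0.002, 0, 0, 0], [0, 0, 0.004, 0, 0, 0], [0, 0, 0.006, 0, 0, 0], [0, 0, 0.006, 0, 0, 0]]}'
```

```text
time_s: 8.28
tool_pos: [0.6701, -0.1003, 0.0484]
orientation: [0.001, 0.116, 0.993, -0.0]
force: [0.2, -1.0, 0.3]
grip_width: 0.0149
gripper_force: 34.3
[ 0.67013067 -0.10026989  0.04837156] [ 0.15691146 -1.02636853  0.34306151]
[ 0.67013067 -0.10026989  0.04837156] [ 0.15691146 -1.02636853  0.34306151]
[ 0.67013067 -0.10026989  0.04837156] [ 0.15691146 -1.02636853  0.34306151]
time_s: 8.78
tool_pos: [0.6693, -0.1002, 0.041]
orientation: [-0.0, 0.116, 0.993, -0.0]
force: [-0.1, -0.9, 0.0]
grip_width: 0.015
gripper_force: 34.3
```

```bash
python3 shift.py '{"increments":[[-0.001, 0, 0.001, 0, 0, 0], [-0.001, 0, 0.001, 0, 0, 0], [-0.001, 0, 0.001, 0, 0, 0]]}'; python3 shift.py '{"increments":[[0, 0, 0.001, 0, 0, 0], [0, 0, 0.001, 0, 0, 0], [0, 0, 0.001, 0, 0, 0]]}';python3 - <<'E'
from h import *
c=ctrl.camera('wrist');s=ctrl.camera('scene');d=ctrl.camera('side');save(s,'s7')
f=lambda i,a,b,x,y:cv2.resize(i[a:b,x:y,::-1],(390,300))
cv2.imwrite('pics/w7c.png',np.hstack([f(c['image'],200,300,190,320),f(s['image'],150,250,120,250)]))
E
```

```text
time_s: 9.15
tool_pos: [0.6705, -0.1004, 0.0403]
orientation: [0.0, 0.116, 0.993, -0.0]
force: [-0.2, -0.1, 0.4]
grip_width: 0.0151
gripper_force: 34.3
time_s: 9.52
tool_pos: [0.6704, -0.1004, 0.0393]
orientation: [-0.0, 0.116, 0.993, -0.0]
force: [0.1, -0.6, -0.8]
grip_width: 0.0147
gripper_force: 34.3
```

View pics/w7c.png

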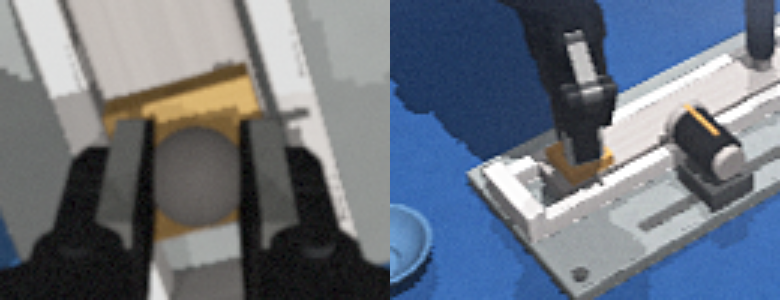

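The ball stands over the nest block, at crop (197,175), between the pads. The fingers are clear of the loupe and rails. I'll keep lowering until it touches.

```bash
for i in 1 2 3; do python3 shift.py '{"increments":[[0, 0, 0.001, 0, 0, 0], [0, 0, 0.001, 0, 0, 0]]}' | grep -E "tool_pos|^force"; done
```

```text
tool_pos: [0.6707, -0.1005, 0.0385]
force: [-0.2, 0.6, 1.3]
tool_pos: [0.671, -0.1005, 0.0379]
force: [-0.2, 0.1, 4.1]
tool_pos: [0.6712, -0.1005, 0.0376]
force: [-1.0, -0.1, 9.2]
```

```bash
python3 shift.py '{"increments":[[0, 0, -0.002, 0, 0, 0], [0, 0, -0.002, 0, 0, 0]]}' ; python3 shift.py '{"increments":[[0, 0, 0, 0, 0, 0], [0, 0, 0, 0, 0, 0], [0, 0, 0, 0, 0, 0], [0, 0, 0, 0, 0, 0], [0, 0, -0.01, 0, 0, 0], [0, 0, -0.04, 0, 0, 0], [0, 0, -0.08, 0, 0, 0], [0, 0, -0.12, 0, 0, 0], [0, 0, -0.14, 0, 0, 0], [0, 0, -0.14, 0, 0, 0]]}' 0.036
python3 - <<'E'
from h import *
c=ctrl.camera('wrist');save(c,'w8');s=ctrl.camera('scene');save(s,'s8')
f=lambda i,a,b,x,y:cv2.resize(i[a:b,x:y,::-1],(390,300))
cv2.imwrite('pics/w8c.png',np.hstack([f(c['image'],50,250,130,390),f(s['image'],150,250,120,250)]))
E
```

```text
time_s: 10.68
tool_pos: [0.6707, -0.1005, 0.0384]
orientation: [0.0, 0.116, 0.993, -0.0]
force: [1.5, 0.4, 2.0]
grip_width: 0.0148
gripper_force: 34.4
time_s: 11.92
tool_pos: [0.6715, -0.1005, 0.1809]
orientation: [0.002, 0.116, 0.993, -0.0]
force: [-0.8, 0.8, -0.3]
grip_width: 0.0358
gripper_force: 0.0
```

View pics/w8c.png

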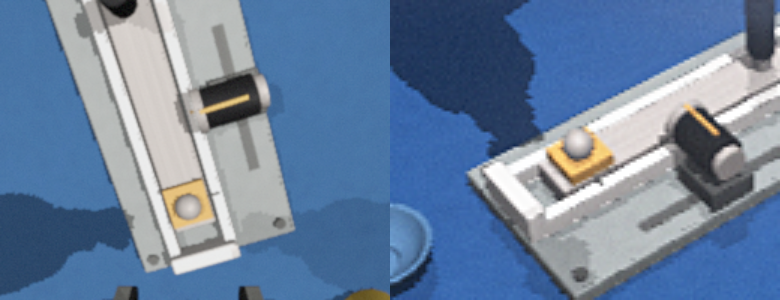

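The ball is seated in the nest, at crop (188,206), with the slide at rest. I'll measure the ball against the loupe line, then turn and go over the knob.

```bash
python3 - <<'E'
from h import *
c=np.load('pics/w8.npz');s=np.load('pics/s8.npz')
br=lambda h:(h[...,0]>12)&(h[...,0]<32)&(h[...,1]>90)&(h[...,2]>110)
f=lambda h:(h[...,1]<60)&(h[...,2]>70)
p=(130+188/1.5,50+206/1.5);g,e,ar=blob(c,p,14,f);X=plane(c,e[0],.0417)[0];print(g,e,ar,X)
gs,es,_=blob(s,(120+577/3-130,150+143/3),7,f);print(gs,es,tri([(c,e[0]),(s,es[0])]))
l,_,_=blob(c,(130+225/1.5,50+105/1.5),24,br);Y=plane(c,l,.056)[0];print(Y)
u=np.array([np.cos(np.radians(3.8)),np.sin(np.radians(3.8))]);D=(Y-X)[:2];print("pull",D@u,"lateral",D@[-u[1],u[0]],"knob",X[:2]-.13*u)
E
python3 shift.py '{"increments":[[0.03, -0.01, 0, 0, 0, 0.18], [0.06, -0.02, 0, 0, 0, 0.36], [0.09, -0.03, 0, 0, 0, 0.54], [0.125, -0.0385, 0, 0, 0, 0.72], [0.125, -0.0385, 0, 0, 0, 0.9], [0.125, -0.0385, 0, 0, 0, 1.08], [0.125, -0.0385, 0, 0, 0, 1.27], [0.125, -0.0385, 0, 0, 0, 1.27], [0.125, -0.0385, 0, 0, 0, 1.27], [0.125, -0.0385, 0, 0, 0, 1.27]]}' 0.05
python3 - <<'E'
from h import *
print(ctrl.sense()['joint_positions'].round(2))
c=ctrl.camera('wrist');save(c,'w9')
print(proj(c,[.541,-.109,.08]),proj(c,[.541,-.109,.04]),proj(c,[.67,-.1,.0417]))
E
```

```text
[254.96231156 187.51256281] ((255.0, 187.5), 8.381627082824707) 199.0 [ 0.67076999 -0.10046638  0.0417    ]
[181.60115607 196.47976879] ((181.65789794921875, 196.1842041015625), 6.707782745361328) (array([ 0.67106937, -0.1010827 ,  0.04508801]), [np.float64(1.4), np.float64(1.4)])
[ 0.61047687 -0.06304636  0.056     ]
pull -0.057680598588587956 lateral 0.041333611276447066 knob [ 0.5410558  -0.10908199]
time_s: 13.28
tool_pos: [0.5398, -0.109, 0.178]
orientation: [-0.0, 0.682, 0.731, -0.0]
force: [0.4, -0.9, -0.2]
grip_width: 0.0502
gripper_force: 0.0
[ 0.01  0.45  0.22  1.78 -0.12  0.93  0.34]
[257.71430955 200.46160903] [257.44660749 188.33178639] [386.77462306 188.9167481 ]
```

```bash
python3 shift.py '{"increments":[[0.05, 0, 0, 0, 0, 0], [0.05, 0, 0, 0, 0, 0], [0.05, 0, 0, 0, 0, 0], [0.05, 0, 0, 0, 0, 0]]}'
python3 - <<'E'
from h import *
a=np.load('pics/w9.npz');b=ctrl.camera('wrist');save(b,'w10')
k=lambda h:(h[...,2]<75)
o=[]
for c in (a,b):
    p=proj(c,[.541,-.109,.08]);g,e,ar=blob(c,p,32,k);h=cv2.cvtColor(c["image"],cv2.COLOR_RGB2HSV)[...,2]
    w=np.zeros(h.shape,np.uint8);cv2.circle(w,tuple(int(v) for v in p),32,1,-1);ys,xs=np.nonzero((h<75)&(w>0))
    print(p.round(1),g.round(1),e,ar,xs.min(),xs.max(),ys.min(),ys.max(),plane(c,g,.064).round(4))
    q=[xs.mean(),0]; o.append((c,((xs.min()+xs.max())/2,ys.max()-12)))
print(tri(o))
E
```

```text
time_s: 13.82
tool_pos: [0.5365, -0.0604, 0.1784]
orientation: [0.0, 0.683, 0.73, -0.0]
force: [0.1, 0.4, -0.4]
grip_width: 0.0501
gripper_force: 0.0
[257.7 200.5] [257.6 195.2] ((257.5, 195.0), 14.009025573730469) 385.0 249 267 181 209 [[ 0.541 -0.109  0.064]]
[257.5 250.4] [257.5 242.3] ((257.5, 242.0), 16.007909774780273) 427.0 249 266 226 258 [[ 0.5411 -0.1086  0.064 ]]
(array([ 0.54110982, -0.107924  ,  0.07315708]), [np.float64(0.1), np.float64(0.1)])
```

The knob is confirmed at (0.541, -0.109). I'll descend and grip it.

```bash
python3 shift.py '{"increments":[[-0.049, 0.001, 0, 0, 0, 0], [-0.049, 0.001, 0, 0, 0, 0], [-0.049, 0.001, 0.04, 0, 0, 0], [-0.049, 0.001, 0.08, 0, 0, 0], [-0.049, 0.001, 0.11, 0, 0, 0], [-0.049, 0.001, 0.128, 0, 0, 0], [-0.049, 0.001, 0.133, 0, 0, 0], [-0.049, 0.001, 0.133, 0, 0, 0], [-0.049, 0.001, 0.133, 0, 0, 0]]}' && python3 shift.py '{"increments":[[0, 0, 0, 0, 0, 0], [0, 0, 0, 0, 0, 0], [0, 0, 0, 0, 0, 0], [0, 0, 0, 0, 0, 0], [0, 0, 0, 0, 0, 0], [0, 0, 0, 0, 0, 0], [0, 0, 0, 0, 0, 0], [0, 0, 0, 0, 0, 0]]}' 0.01 60
```

```text
time_s: 15.0
tool_pos: [0.5415, -0.1081, 0.0462]
orientation: [0.001, 0.683, 0.731, 0.0]
force: [-0.3, 0.5, 0.0]
grip_width: 0.0499
gripper_force: 0.0
time_s: 16.0
tool_pos: [0.5421, -0.1079, 0.046]
orientation: [0.001, 0.683, 0.731, 0.001]
force: [2.1, 0.2, 6.4]
grip_width: 0.0164
gripper_force: 58.8
```

```bash
python3 shift.py '{"increments":[[0, -0.002, 0, 0, 0, 0], [0, -0.006, 0, 0, 0, 0], [0, -0.011, 0, 0, 0, 0], [0, -0.017, 0, 0, 0, 0], [0, -0.023, 0, 0, 0, 0], [0, -0.029, 0, 0, 0, 0], [0, -0.035, 0, 0, 0, 0], [0, -0.041, 0, 0, 0, 0], [0, -0.046, 0, 0, 0, 0], [0, -0.05, 0, 0, 0, 0], [0, -0.052, 0, 0, 0, 0], [0, -0.052, 0, 0, 0, 0]]}' && python3 shift.py '{"increments":[[0, -0.002, 0, 0, 0, 0], [0, -0.004, 0, 0, 0, 0], [0, -0.004, 0, 0, 0, 0], [0, -0.004, 0, 0, 0, 0]]}'
python3 - <<'E'
from h import *
t=ctrl.sense()['tool_pos'];u=np.array([np.cos(np.radians(3.8)),np.sin(np.radians(3.8))]);v=np.array([-u[1],u[0]])
print("moved",(t[:2]-[.5421,-.1079])@u,(t[:2]-[.5421,-.1079])@v)
br=lambda h:(h[...,0]>12)&(h[...,0]<32)&(h[...,1]>90)&(h[...,2]>110)
f=lambda h:(h[...,1]<60)&(h[...,2]>70)
C={n:ctrl.camera(n) for n in("scene","side","wrist")}
for n,c in C.items():
    save(c,n+'11');B=[.67077-.0576*u[0],-.10047-.0576*u[1],.0417]
    print(n,"expected ball px",proj(c,B).round(1),"line",proj(c,[.6105,-.063,.056]).round(1))
s=C['scene']['image'][150:250,160:290,::-1];d=C['side']['image'][130:190,200:278,::-1]
cv2.imwrite('pics/f11.png',np.hstack([cv2.resize(s,(390,300),interpolation=2),cv2.resize(d,(390,300),interpolation=2)]))
E
```

```text
time_s: 17.5
tool_pos: [0.4911, -0.1113, 0.046]
orientation: [0.002, 0.682, 0.731, 0.001]
force: [6.0, 2.2, 4.7]
grip_width: 0.0164
gripper_force: 58.9
time_s: 18.0
tool_pos: [0.4873, -0.1115, 0.046]
orientation: [0.002, 0.682, 0.731, 0.001]
force: [6.4, 1.5, 3.3]
grip_width: 0.0166
gripper_force: 58.9
moved -0.05495184410733675 1.1767144887632475e-05
scene expected ball px [211.1 183.3] line [224.6 190.3]
side expected ball px [244.4 152.7] line [242.9 157.1]
wrist expected ball px [478.7 252.9] line [521.1 189.5]
```

View pics/f11.png

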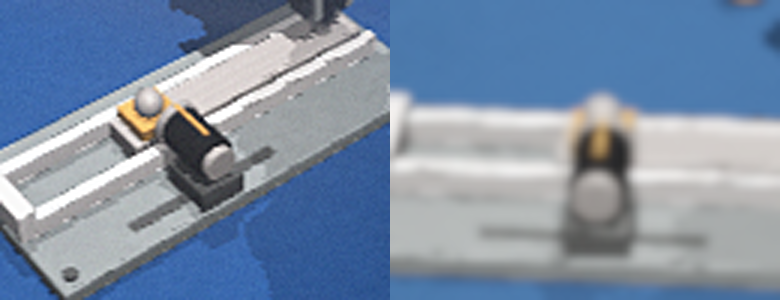

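The ball sits in the nest just behind the loupe, at scene crop (148,101). It lines up with the brass line to within a few mm, and the slide is held by the knob. Now I'll measure what is left to pull.

```bash
cat > m.py <<'E'
from h import *
import sys
u=np.array([np.cos(np.radians(3.8)),np.sin(np.radians(3.8))]);v=np.array([-u[1],u[0]])
br=lambda h:(h[...,0]>12)&(h[...,0]<32)&(h[...,1]>90)&(h[...,2]>110)
f=lambda h:(h[...,1]<60)&(h[...,2]>70)
def m(s,d,w,tag):
    g,e,ar=blob(s,(209.5,183.6) if tag!='rest' else (181.7,196.5),7,f);B=plane(s,e[0],.0417)[0];l,_,la=blob(s,(228,191),9,br);Y=plane(s,l,.056)[0]
    print(tag,"scene ball",e,ar,B.round(4),"line",l.round(1),la,Y.round(4),"ball past line along u",((B-Y)[:2]@u*1e3).round(2))
    if w is not None:
        p=proj(w,[B[0],B[1],.0417]);g,e,ar=blob(w,p,24,f);X=plane(w,e[0],.0417)[0];print("wrist ball",p.round(1),g.round(1),e,ar,X.round(4),"vs line(.61048,-.06305)",((X[:2]-[.61048,-.06305])@u*1e3).round(2))
    if d is not None:
        g,e,ar=blob(d,(200+603/5,130+100/5),6,f);h,_,_=blob(d,(200+600/5,130+145/5),4,br);print("side ball",g,plane(d,g,.046)[0].round(4),h,plane(d,h,.056)[0].round(4),"diff",((plane(d,g,.046)-plane(d,h,.056))[0,:2]@u*1e3).round(2))
if __name__=="__main__":
    m(np.load('pics/s8.npz'),None,None,'rest')
    L=lambda n:dict(np.load(f'pics/{n}11.npz'));m(L('scene'),L('side'),L('wrist'),'now')
E
python3 m.py
```

```text
rest scene ball ((180.875, 195.875), 6.876236438751221) 100.0 [ 0.6715 -0.1069  0.0417] line [224.3 190.2] 15.0 [ 0.6109 -0.0633  0.056 ] ball past line along u 57.53
now scene ball ((208.875, 182.875), 6.876236438751221) 92.0 [ 0.616  -0.1075  0.0417] line [224.3 190.2] 15.0 [ 0.6109 -0.0633  0.056 ] ball past line along u 2.14
wrist ball [481.7 258.2] [485.1 259.9] ((481.5, 259.0), 23.754045486450195) 1269.0 [ 0.6161 -0.108   0.0417] vs line(.61048,-.06305) 2.6Traceback (most recent call last):
  File "m.py", line 15, in <module>
    L=lambda n:dict(np.load(f'pics/{n}11.npz'));m(L('scene'),L('side'),L('wrist'),'now')
                                                ~^^^^^^^^^^^^^^^^^^^^^^^^^^^^^^^^^^^^^^^
  File "m.py", line 12, in m
    g,e,ar=blob(d,(200+603/5,130+100/5),6,f);h,_,_=blob(d,(200+600/5,130+145/5),4,br);print("side ball",g,plane(d,g,.046)[0].round(4),h,plane(d,h,.056)[0].round(4),"diff",((plane(d,g,.046)-plane(d,h,.056))[0,:2]@u*1e3).round(2))
           ~~~~^^^^^^^^^^^^^^^^^^^^^^^^^^^^^
  File "h.py", line 23, in blob
    cs=cv2.findContours(m*w,0,2)[0];k=max(cs,key=cv2.contourArea)
                                      ~~~^^^^^^^^^^^^^^^^^^^^^^^^
ValueError: max() iterable argument is empty
```

```bash
python3 shift.py '{"increments":[[0, -0.0012, 0, 0, 0, 0], [0, -0.0025, 0, 0, 0, 0], [0, -0.0025, 0, 0, 0, 0], [0, -0.0025, 0, 0, 0, 0], [0, -0.0025, 0, 0, 0, 0], [0, -0.0025, 0, 0, 0, 0]]}'
python3 - <<'E'
from m import *
t=ctrl.sense()['tool_pos'];print("moved",(t[:2]-[.5421,-.1079])@u*1e3)
s,d=ctrl.camera('scene'),ctrl.camera('side');save(s,'s12');save(d,'d12')
m(s,None,None,'now')
g,e,ar=blob(d,(242.5,150),6,f);h,_,_=blob(d,(242,159),5,br);print(g,e,ar,h,((plane(d,g,.046)-plane(d,h,.056))[0,:2]@u*1e3))
# shift of ball patch between rest and now, bias-free: match template of ball
r=np.load('pics/s8.npz')['image'];T=r[188:204,173:190];
def peak(img):
    M=cv2.matchTemplate(img,T,cv2.TM_CCOEFF_NORMED);_,v_,_,(x,y)=cv2.minMaxLoc(M)
    q=lambda a,b,c:(a-c)/(2*(a-2*b+c))
    return np.array([x+q(*M[y,x-1:x+2])+8.66,y+q(*M[y-1:y+2,x])+8.2]),v_
p,vv=peak(s['image'][150:230,150:240]);p=p+[150,150];A=plane(s,(181.66,196.2),.0417)[0];B=plane(s,p,.0417)[0];print(p,vv,"ball moved",((B-A)[:2]@u*1e3),((B-A)[:2]@v*1e3))
E
```

```text
time_s: 18.9
tool_pos: [0.4849, -0.1117, 0.046]
orientation: [0.002, 0.682, 0.731, 0.001]
force: [6.9, 0.6, 4.9]
grip_width: 0.0165
gripper_force: 58.9
moved -57.352561332740784
now scene ball ((208.875, 182.875), 6.876236438751221) 89.5 [ 0.616  -0.1075  0.0417] line [224.3 190.2] 15.0 [ 0.6109 -0.0633  0.056 ] ball past line along u 2.14
[242.17045455 151.98484848] ((242.0, 152.0), 5.099119663238525) 44.0 [241.5 158. ] 1.9660288573040388
[209.66428757 181.56328583] 0.8488010764122009 ball moved -57.75347868980597 -0.3072800028487326
```

Run:
```python
from m import *
w=ctrl.camera('wrist');save(w,'w12');s=np.load('pics/s12.npz')
def hough(c,ctr,h,r0,r1,k,z=.0417):
    x0,y0=max(int(ctr[0]-h),0),max(int(ctr[1]-h),0);g=cv2.cvtColor(c['image'],cv2.COLOR_RGB2GRAY)[y0:y0+2*h,x0:x0+2*h]
    g=cv2.GaussianBlur(cv2.resize(g,None,fx=k,fy=k,interpolation=2),(0,0),k*.6)
    C=cv2.HoughCircles(g,cv2.HOUGH_GRADIENT_ALT if 0 else cv2.HOUGH_GRADIENT,1,k*2,param1=60,param2=12,minRadius=r0*k,maxRadius=r1*k)
    for q in ([] if C is None else C[0][:3]):
        p=(q[:2]+.5)/k-.5+[x0,y0];X=plane(c,p,z)[0];print(p.round(1),(q[2]/k).round(1),X.round(4),"past line",((X[:2]-[.61048,-.06305])@u*1e3).round(2),"lat",((X[:2]-[.61048,-.06305])@v*1e3).round(1))
print("wrist");hough(w,proj(w,[.6133,-.1043,.0417]),30,12,20,2)
print("scene now");hough(s,(209.5,182.5),13,5,8,4)
print("scene rest");hough(np.load('pics/s8.npz'),(181.7,196.2),13,5,8,4)
print("w8 rest");hough(np.load('pics/w8.npz'),(255,187.5),16,7,11,4)
```

```text
wrist
[486.  256.5] 18.6 [ 0.6157 -0.1064  0.0417] past line 2.37 lat -43.6
[486.  253.5] 16.4 [ 0.6151 -0.1045  0.0417] past line 1.91 lat -41.7
[483.5 249.5] 19.2 [ 0.613  -0.1022  0.0417] past line -0.12 lat -39.2
scene now
[209.8 183. ] 5.8 [ 0.6149 -0.1063  0.0417] past line 1.55 lat -43.5
[207.8 182.2] 7.8 [ 0.6168 -0.11    0.0417] past line 3.19 lat -47.2
[211.2 181.2] 7.6 [ 0.6105 -0.1087  0.0417] past line -3.04 lat -45.5
scene rest
[180. 197.] 7.8 [ 0.674  -0.1053  0.0417] past line 60.56 lat -46.4
[183.  194.8] 6.4 [ 0.6672 -0.1072  0.0417] past line 53.68 lat -47.8
[178.8 199.2] 7.6 [ 0.6783 -0.1018  0.0417] past line 65.08 lat -43.1
w8 rest
[254.8 187.5] 9.0 [ 0.6707 -0.1007  0.0417] past line 57.6 lat -41.6
[253.  186.5] 8.8 [ 0.6693 -0.1022  0.0417] past line 56.09 lat -42.9
```

```bash
cat > t.py <<'E'
from m import *
S=[ctrl.camera('scene') for _ in range(4)];now=dict(S[0]);now['image']=np.mean([x['image'] for x in S],0).astype(np.float32)
rest=np.load('pics/s8.npz');old=np.load('pics/scene11.npz')
# ball-only and ball+nest masked templates, rest -> later, searched along the slide only
def shift(c,mask_fn,h=15):
    # predicted rest->now pixel shift by a pure slide travel p; compare patches warped by subpixel translation
    A=plane(rest,(181.66,196.2),.0417)[0];best=[]
    yy,xx=np.mgrid[-h:h+1,-h:h+1];ctr=np.array([181.66,196.2]);M=mask_fn(xx,yy)
    P=cv2.getRectSubPix(rest['image'].astype(np.float32),(2*h+1,2*h+1),tuple(ctr))
    for p in np.arange(50,64,.25):
        q=proj(c,A-np.r_[u*p*1e-3,0]);Q=cv2.getRectSubPix(c['image'].astype(np.float32),(2*h+1,2*h+1),tuple(q))
        best.append((np.corrcoef(P[M].ravel(),Q[M].ravel())[0,1],p))
    return max(best)
masks={"ball":lambda x,y:x*x+y*y<64,"ball+left":lambda x,y:(x*x+y*y<81)&(x<2),"top":lambda x,y:(x*x+y*y<90)&(y<1),"nestleft":lambda x,y:(x>-12)&(x<0)&(y>-8)&(y<12)}
if __name__=="__main__":
    for n,mk in masks.items():print(n,"old(tool 55.0)",shift(dict(old),mk),"now",shift(now,mk))
    t=ctrl.sense();print(t['time_s'],"tool moved",(t['tool_pos'][:2]-[.5421,-.1079])@u*1e3)
    for n in('wrist11','w12'):
        w=np.load(f'pics/{n}.npz');print(n,[proj(w,[*(np.array([.61048,-.06305])-v*.0415+u*k*1e-3),.0417]).round(1).tolist() for k in(0,2)])
        g=cv2.cvtColor(w['image'],cv2.COLOR_RGB2HSV);print("row sat",g[252,460:511,1].tolist(),"\nval",g[252,460:511,2].tolist())
E
python3 t.py
```

```text
ball old(tool 55.0) (np.float64(0.9415503816486844), np.float64(55.25)) now (np.float64(0.9224766380546029), np.float64(57.5))
ball+left old(tool 55.0) (np.float64(0.9790287989815175), np.float64(55.75)) now (np.float64(0.973373500394129), np.float64(57.75))
top old(tool 55.0) (np.float64(0.9602093764730101), np.float64(54.75)) now (np.float64(0.9609292606570512), np.float64(57.0))
nestleft old(tool 55.0) (np.float64(0.9668877485981241), np.float64(55.75)) now (np.float64(0.9565570443477716), np.float64(58.0))
19.25 tool moved -57.34838412681311
wrist11 [[478.5, 253.2], [482.0, 253.2]]
row sat [120, 122, 128, 134, 130, 52, 9, 15, 14, 22, 17, 16, 19, 20, 13, 16, 18, 14, 16, 17, 15, 13, 17, 15, 15, 14, 14, 12, 13, 13, 14, 13, 13, 15, 13, 14, 12, 15, 14, 13, 14, 14, 13, 14, 10, 5, 5, 7, 7, 5, 4] 
val [213, 211, 194, 150, 122, 64, 56, 66, 71, 80, 88, 93, 107, 114, 121, 127, 139, 141, 144, 153, 155, 162, 166, 169, 175, 180, 187, 191, 195, 197, 198, 197, 195, 191, 190, 188, 188, 186, 187, 183, 183, 179, 174, 167, 155, 149, 147, 148, 148, 144, 144]
w12 [[482.7, 253.2], [486.2, 253.2]]
row sat [134, 136, 135, 138, 124, 48, 9, 13, 11, 16, 18, 18, 17, 16, 13, 20, 18, 13, 14, 18, 18, 14, 15, 12, 14, 13, 14, 13, 14, 14, 13, 14, 14, 16, 15, 12, 15, 14, 14, 15, 15, 14, 13, 13, 5, 5, 3, 7, 3, 4, 3] 
val [179, 144, 144, 142, 128, 69, 54, 58, 71, 79, 84, 99, 106, 114, 119, 130, 138, 139, 145, 152, 157, 161, 166, 169, 176, 182, 186, 191, 197, 199, 199, 196, 196, 194, 191, 189, 188, 187, 186, 184, 184, 178, 173, 171, 162, 151, 149, 146, 147, 145, 150]
```

The estimates agree that the ball is about 0.3–0.5 mm short. I'll nudge it once, check that the tray pieces haven't moved and the arm is steady, then hand in.

```bash
python3 shift.py '{"increments":[[0, -0.0004, 0, 0, 0, 0], [0, -0.0004, 0, 0, 0, 0], [0, -0.0004, 0, 0, 0, 0], [0, -0.0004, 0, 0, 0, 0], [0, -0.0004, 0, 0, 0, 0], [0, -0.0004, 0, 0, 0, 0]]}'; python3 t.py | grep -E "now|moved" | cut -c1-160
python3 - <<'E'
from m import *
s=ctrl.camera('scene');r=np.load('pics/s1.npz')
for n,p in [("cone",(323,279)),("rod",(353,264)),("bar",(372,291))]:
    print(n,blob(r,p,11,f)[0].round(1),blob(s,p,11,f)[0].round(1))
print(np.abs(ctrl.sense()['qd']).max())
E
```

```text
time_s: 20.0
tool_pos: [0.4846, -0.1117, 0.046]
orientation: [0.002, 0.682, 0.731, 0.001]
force: [7.4, 2.2, 2.7]
grip_width: 0.0165
gripper_force: 58.9
ball old(tool 55.0) (np.float64(0.9415503816486844), np.float64(55.25)) now (np.float64(0.9222224250444458), np.float64(57.5))
ball+left old(tool 55.0) (np.float64(0.9790287989815175), np.float64(55.75)) now (np.float64(0.9693070854655479), np.float64(57.75))
top old(tool 55.0) (np.float64(0.9602093764730101), np.float64(54.75)) now (np.float64(0.960985936784286), np.float64(57.0))
nestleft old(tool 55.0) (np.float64(0.9668877485981241), np.float64(55.75)) now (np.float64(0.9497781858223769), np.float64(58.25))
20.2 tool moved -57.61141180203155
cone [323.1 280.1] [323.1 280. ]
rod [352.9 264.6] [352.7 264.7]
bar [373.  290.9] [373.1 290.8]
0.0017573437082387096
```

```bash
python3 -c "
from rig import ctrl
print(ctrl.close_job())"
```

```text
the job is handed in; nothing more can be done
None
```

The job is handed in at about 20 s: the bead sits in the nest, and the gripper holds the slide 57.6 mm out, with the bead at the loupe's axis to within roughly 0.5 mm by my camera estimates; the rod, bar and cone have not moved in their pockets.

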